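Load the swing-out centrifuge in balance

TASK

Load the centrifuge for a balanced run: stand the two blue-capped tubes from the green rack in two buckets straight across the rotor from each other, and the two red-capped tubes in the other two buckets, one tube to a bucket, each pushed or let down fully home. Leave the two white-capped tubes standing undisturbed in the rack.

Things in the scene. Friction and masses are not known exactly. Their poses are not given: they have to be found in the camera images.
- blue_plain: 50 ml conical centrifuge tube, plain blue cap, upright in the green rack. Body 29 mm in diameter; 115 mm tall in all; the lowest 15 mm is a cone narrowing to 8 mm at the tip; the cap, 34 mm in diameter, is the top 16 mm. 62 g. Origin: centre of the tip's underside, z up to the cap, x along the rack's long side (at the start). Any of the six tubes can be in any of the six places.
- blue_dot: Same tube as blue_plain but with a 14 mm white sticker on its blue cap; 62 g. All tubes stand in the rack, tips 6 mm above the bench, in every other cell like one colour of a chessboard: the nearest neighbour is 64 mm off diagonally, the next in a row or column 90 mm.
- red_plain: Same tube as blue_plain but with a plain red cap; 42 g. The rack is a loose green grid of about 0.45 kg, 193 x 148 mm, its top 76 mm above the bench, with 4 x 3 square cells 32 mm wide at a pitch of 45 mm, so the tubes have 1.5 mm of play all round.
- red_dot: Same tube as blue_plain but with a 14 mm white sticker on its red cap; 42 g.
- white_plain: Same tube as blue_plain but with a plain white cap; about 50 g. Not wanted: stays in the rack.
- white_dot: Same tube as blue_plain but with a 14 mm black sticker on its white cap; 50 g. Not wanted: stays in the rack.
- bucket_1: Swing-out bucket in the centrifuge rotor: dark cup with a bright rim, empty, inside diameter 35 mm, rim 46 mm. Origin on its axis at trunnion height, 155 mm above the bench; mouth 8.5 mm above it, inner floor (conical seat) 71 mm below, so a seated tube's cap top is 44 mm above it. x points away from the rotor axis, z up. 1 dot on the hub beside it. Straight across: bucket_3.
- bucket_2: Same bucket, 2 dots on the hub; straight across: bucket_4. Bucket axes are 80 mm from the rotor axis: the one across is 160 mm away, neighbours 113 mm. Rotor arms between the buckets reach 6 mm above the bucket origins, the hub nut 15 mm. The rotor stands at any angle; a side force of 4 N at a bucket can turn it. Buckets swing outward if pushed and right themselves.
- bucket_3: Same bucket, 3 dots on the hub; straight across: bucket_1. The centrifuge is fixed, turned up to 5 degrees. Its round open chamber is 325 mm across, concentric with the rotor; the chamber rim is 210 mm above the bench. Its body spans 183 mm to each side of the rotor axis in x, and from 245 mm (-y side, control panel) to 190 mm (+y side) in y.
- bucket_4: Same bucket, 4 dots on the hub; straight across: bucket_2. The centrifuge's lid stands open on the +y side, from 190 mm beyond the rotor axis, 366 mm wide, leaning back 24 degrees, up to 570 mm above the bench: keep the gripper and arm clear of it.
There are look-alikes about, which are no part of the job. Leave any yellow look-alike of the blue_dot alone.

How it is judged:
By the outcome, as a careful person would: the job done as asked, in the order asked, and still so for the second after the job is handed in, with the robot touching nothing.
It also fails if it takes over 128 s, if anything falls off the work surface, if the arm or the gripper's body presses on something with over 40 N, if the wrist force passes 120 N, or if a joint passes its speed limit or range.

ROBOT

A 6-joint arm with a two-finger parallel gripper is mounted at the origin on the work surface. World frame = base frame: x ahead of the robot, y to its left, z up, the work surface at z = 0. Lengths are in m, angles in rad, forces in N, time in s.
With the tool pointing down it reaches from about 0.25 to 0.775 m from the base axis. Payload 4 kg.
Tool frame: the origin (TCP) lies on the centre line of the jaws, within the pads' length; the fingertips stand 17 mm ahead of it and the grasp point (between the pads) lies 2 mm behind it (ctrl.tcp_to_tips is the distance from the TCP to the fingertips, in m); z points along the fingers, x is the direction in which the jaws open and shut, and the axes are right-handed (so a half turn about z gives the same grasp; the last joint's range is limited). The gripper opens to 94 mm and grips with 3 to 60 N. Pads are 16 mm wide; open, the fingers measure 119 mm over their backs; the gripper's body (75 mm by 177 mm) begins 78 mm behind the grasp point.
Start: joints at [-0.103, 0.087, 1.371, -0, 1.684, -0.103], TCP at [0.55, -0, 0.223] pointing down, gripper open.
Joint ranges: [-3.1, 3.1], [-0.76, 2.03], [0.27, 2.55], [-1.08, 4.22], [0.17, 2.65], [-2.57, 2.57]. Speed limits (rad/s): [2.79, 2.79, 3.14, 3.14, 3.14, 3.14].

INTERFACE

Orientations are given as a rotation vector (axis times angle).
In Python, from plant import ctrl, vision gives the robot as it stands.
- The arm moves only by the shell command python3 -m pendant 'ROWS' [FORCE]. ROWS is text: rows parted by semicolons, each of 7 numbers parted by spaces: the closure in counts, from 0 (fully open) to 255 (shut), then the shift along the tool's x, y, z in m, then the turn, a rotation vector about the tool's x, y, z in degrees. A call has 1 to 12 rows; each row shifts and turns the pose as measured when the row begins, along the tool's axes as they then stand; what a row does not reach is not made up. A row lasts 1/12 s, in which the tool goes at most 41.7 mm and 7.16 degrees, less where a joint would pass 70% of its speed; a pose out of reach is approached as far as the arm can. A call with a gripper value outside its range is refused whole. The fingers move at their own pace and stop on an object; FORCE is the grip in N (left out, the last holds). Time passes only in rows, so rows that do not move let the fingers close. It gives the time, the measured TCP pose, the force and the opening at its end, in the units of the state.
- ctrl.sense(): the state, without advancing time (a new reading comes with each control period).
- vision.grab_frame(name): name is "scene" or "side" or "wrist"; returns the picture (384x512x3 uint8, blue, green, red); there is no depth.
- vision.camera_params(name): a dict with "fx", "fy", "cx", "cy" (pixels), "world_from_camera" (4x4, takes a point from camera to world coordinates). Camera axes: x right, y up, looking along -z (the intrinsics and any distortion apply to the point x, -y, -z); pixel columns grow to the right and rows downward; lengths in m; the calibration is good to about 2 mm. A picture is of the moment at which its call begins: read the wrist's pose just before it. camera_params takes no time and is no camera call; for the wrist camera it gives the pose at the moment of the call.
- ctrl.job_done(): hands the job in, once; it reports no verdict.
The state is a dict: "t": time; "q": joint angles; "dq": joint speeds; "joint_torque": joint torques, N m; "tool_pos": TCP position; "tool_rot": TCP orientation; "ft_force": force on the tool from outside, world axes, zero at the start; "wrist_torque": the same for the moment, N m; "gripper_width": opening from 0.0 (shut) to 1.0 (fully open).
Only numpy, scipy, OpenCV 4.12 (cv2) and the standard library are available. Lean on these libraries where they do the work, as an engineer would, in place of code of your own. Each camera call takes 0.05 s, during which the arm holds its last target. There are 200 camera calls.

## Working session

There is one attempt and no reset: what is moved stays moved. The work goes in short steps, Python scripts to look and compute and a shell command to move; the robot and the scene stay as the last step left them, time stands still between calls to the robot, and variables do not carry over. Pictures are saved under pics/ and viewed, about 12 in all and at most 16, crops included, and the job is handed in when it is done.

```bash
ls; mkdir -p pics; python3 - <<'E'
from plant import ctrl, vision
import cv2,numpy as np
s=ctrl.sense();print(s)
for n in("scene","side","wrist"):
    im=vision.grab_frame(n);cv2.imwrite(f"pics/{n}0.png",im)
    p=vision.camera_params(n);print(n,{k:(np.round(v,4).tolist()) for k,v in p.items() if not isinstance(v,str)})
E
```

```text
pics
{'t': 0.0, 'q': array([-1.03115362e-01,  8.73385675e-02,  1.37099831e+00, -3.35269614e-05,
        1.68314531e+00, -1.03096003e-01]), 'dq': array([-0.00025933,  0.00023369,  0.00038458,  0.00114362, -0.00182862,
        0.00070833]), 'joint_torque': array([ 2.46919220e-02, -3.28290868e+01, -2.90480590e+01,  6.68118848e-02,
        2.06925217e-01, -1.85784163e-03]), 'tool_pos': array([ 5.50064245e-01, -3.08911300e-05,  2.22278543e-01]), 'tool_rot': array([ 3.14154814e+00, -3.63158651e-05,  1.67212326e-04]), 'ft_force': array([-0.06600195, -0.81598074,  0.93267376]), 'wrist_torque': array([-0.02045525, -0.00572993, -0.0002744 ]), 'gripper_width': 1.0014102287712032}
scene {'fx': 468.0246, 'fy': 468.0246, 'cx': 261.2124, 'cy': 199.1938, 'world_from_camera': [[0.6378, -0.5113, 0.576, 1.189], [0.7701, 0.4079, -0.4905, -0.633], [0.0159, 0.7564, 0.6539, 0.9309], [0.0, 0.0, 0.0, 1.0]]}
side {'fx': 393.437, 'fy': 393.437, 'cx': 259.1329, 'cy': 199.4591, 'world_from_camera': [[0.9376, 0.2227, -0.2671, 0.2428], [-0.3477, 0.6197, -0.7036, -0.597], [0.0089, 0.7526, 0.6585, 0.6776], [0.0, 0.0, 0.0, 1.0]]}
wrist {'fx': 311.0061, 'fy': 311.0061, 'cx': 254.3475, 'cy': 194.5839, 'world_from_camera': [[1.0, 0.0, 0.0004, 0.5508], [-0.0001, 0.9663, 0.2575, 0.0752], [-0.0004, -0.2575, 0.9663, 0.3852], [0.0, 0.0, 0.0, 1.0]]}
```

View pics/scene0.png

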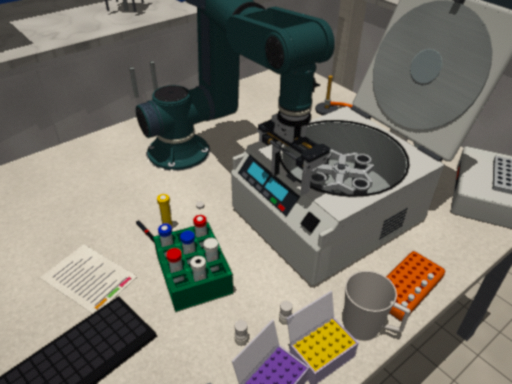

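View pics/side0.png

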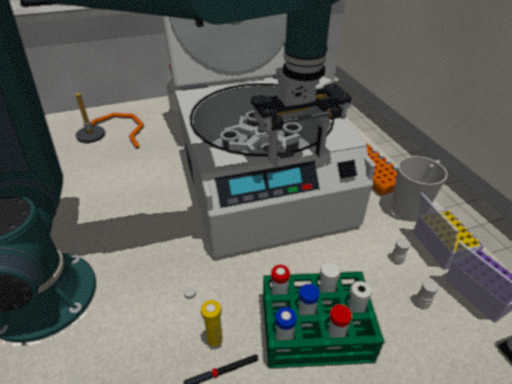

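View pics/wrist0.png

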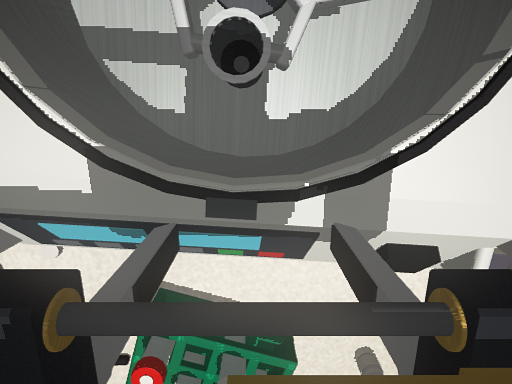

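Scene and side views agree. The rack tubes in the side view are red_dot (280,273), white_plain (330,270), blue_plain (309,293), white_dot (361,290), blue_dot (286,316) and red_plain (340,315). The yellow look-alike stands outside the rack at (211,310). Next I triangulate the caps.

```bash
cat > h.py <<'E'
import cv2,numpy as np
from plant import ctrl,vision
def plane(P,uv,z):
    M=np.array(P["world_from_camera"]);u,v=uv
    d=M[:3,:3]@[(u-P["cx"])/P["fx"],-(v-P["cy"])/P["fy"],-1];o=M[:3,3]
    return o+d*(z-o[2])/d[2]
def proj(P,X):
    M=np.linalg.inv(np.array(P["world_from_camera"]));c=M[:3,:3]@X+M[:3,3]
    return P["cx"]+P["fx"]*c[0]/-c[2],P["cy"]-P["fy"]*c[1]/-c[2]
def masks(im):
    h,s,v=cv2.split(cv2.cvtColor(im,cv2.COLOR_BGR2HSV))
    return {"blue":(h>105)&(h<130)&(s>150)&(v>60),"red":((h<6)|(h>174))&(s>150)&(v>80)}
def blobs(m,a=40):
    n,l,st,c=cv2.connectedComponentsWithStats(m.astype(np.uint8))
    return [(c[i].round(1).tolist(),st[i].tolist()) for i in range(1,n) if st[i][4]>a]
E
python3 - <<'E'
from h import *
print(vision.camera_params("side").keys())
for n in("scene","side"):
    im=cv2.imread(f"pics/{n}0.png");P=vision.camera_params(n)
    for k,m in masks(im).items():
        for c,st in blobs(m):
            print(n,k,c,st,plane(P,c,.113).round(3))
# rotor estimates (bucket/hub) from scene
P=vision.camera_params("scene")
for uv in[(343,173)]:print(plane(P,uv,.165).round(3))
P=vision.camera_params("side");print(plane(P,(262,134),.165).round(3))
E
```

```text
dict_keys(['fx', 'fy', 'cx', 'cy', 'world_from_camera'])
scene blue [164.9, 230.7] [159, 224, 12, 13, 94] [ 0.412 -0.281  0.113]
scene blue [186.8, 236.9] [180, 231, 14, 13, 150] [ 0.464 -0.251  0.113]
scene red [199.4, 221.2] [193, 215, 13, 12, 97] [ 0.437 -0.196  0.113]
scene red [173.3, 254.7] [166, 248, 15, 14, 165] [ 0.493 -0.307  0.113]
side blue [308.7, 293.6] [299, 284, 20, 20, 311] [ 0.467 -0.252  0.113]
side blue [285.2, 318.3] [275, 307, 21, 23, 289] [ 0.41  -0.282  0.113]
side red [306.5, 186.4] [302, 184, 10, 6, 53] [0.589 0.012 0.113]
side red [280.2, 274.4] [272, 265, 18, 18, 199] [ 0.437 -0.198  0.113]
side red [340.5, 314.8] [330, 304, 21, 23, 347] [ 0.498 -0.307  0.113]
side red [214.5, 372.4] [212, 369, 6, 8, 41] [ 0.279 -0.329  0.113]
[0.569 0.182 0.165]
[0.542 0.176 0.165]
```

```bash
python3 -m pendant '0 0 -0.025 -0.0275 0 0 0;0 0 -0.025 -0.0275 0 0 0;0 0 -0.025 -0.0275 0 0 0;0 0 -0.025 -0.0275 0 0 0;0 0 0 0 0 0 0' 15
python3 - <<'E'
from h import *
print(ctrl.sense()["tool_pos"]);P=vision.camera_params("wrist");im=vision.grab_frame("wrist")
cv2.imwrite("pics/w1.png",im);np.save("w1.npy",P,allow_pickle=True);print(np.round(P["world_from_camera"],3).tolist())
E
```

```text
t: 0.57
tool_pos: [0.5472, 0.1019, 0.3278]
tool_rot: [-3.141, 0.009, 0.03]
ft_force: [0.0, -0.2, -1.2]
gripper_width: 1.004
[0.54719038 0.10189554 0.32784974]
[[1.0, 0.0, 0.02, 0.551], [-0.006, 0.966, 0.257, 0.177], [-0.019, -0.257, 0.966, 0.491], [0.0, 0.0, 0.0, 1.0]]
```

View pics/w1.png

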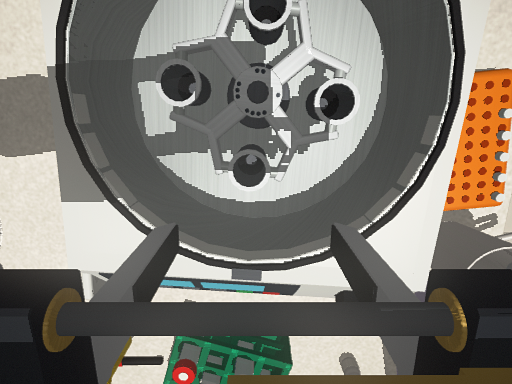

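The wrist view shows bucket mouths near (267,12), (181,82), (333,101) and (249,169), with the hub at (257,92). I'll refine these with circles and fit the known 80 mm cross.

```bash
cat >> h.py <<'E'
from scipy.optimize import least_squares
def rotor(im,P,guess,show=None):
    """guess: pixels of buckets in cyclic order; returns bucket xy (fit) and per-bucket circles"""
    g=cv2.cvtColor(im,cv2.COLOR_BGR2GRAY);pts=[]
    for i,(u,v) in enumerate(guess):
        if u is None: continue
        x0,y0=max(int(u)-45,0),max(int(v)-45,0);c=cv2.resize(g[y0:int(v)+45,x0:int(u)+45],None,fx=4,fy=4,interpolation=cv2.INTER_CUBIC)
        k=.0175*P["fx"]/(P["world_from_camera"][2][3]-.1635)*4
        C=cv2.HoughCircles(cv2.GaussianBlur(c,(7,7),2),cv2.HOUGH_GRADIENT,1.5,200,param1=120,param2=15,minRadius=int(k*.9),maxRadius=int(k*1.5))
        if C is None: print("none",i);continue
        q=C[0,0]/4;uv=(q[0]+x0,q[1]+y0);X=plane(P,uv,.1635);pts.append((i,X));print(i,np.round(uv,1),"r",round(q[2],1),X.round(4))
        if show is not None: cv2.circle(show,(int(uv[0]),int(uv[1])),int(q[2]),(0,0,255),1)
    B=lambda p,i:np.array([p[0]+.08*np.cos(p[2]+i*np.pi/2),p[1]+.08*np.sin(p[2]+i*np.pi/2)])
    c0=np.mean([X for _,X in pts],0);i,X=pts[0];a=np.arctan2(*(X-c0)[1::-1])-i*np.pi/2
    r=least_squares(lambda p:np.concatenate([B(p,i)-X[:2] for i,X in pts]),[c0[0],c0[1],a],loss="soft_l1",f_scale=.003)
    print("centre",r.x[:2].round(4),"deg",np.degrees(r.x[2]).round(1),"res mm",(r.fun*1000).round(1))
    return [B(r.x,i) for i in range(4)],r.x
E
python3 - <<'E'
from h import *
im=cv2.imread("pics/w1.png");P=np.load("w1.npy",allow_pickle=True).item();s=im.copy()
B,x=rotor(im,P,[(333,101),(267,12),(181,82),(249,169)],s)   # CCW seen from above
print(np.round(B,4).tolist())
for b in B: cv2.drawMarker(s,tuple(int(t) for t in proj(P,[*b,.1635])),(0,255,0),0,8)
cv2.imwrite("pics/w1c.png",cv2.resize(s[0:220,120:400],None,fx=2.5,fy=2.5,interpolation=cv2.INTER_CUBIC))
E
```

```text
0 [334.7 100.1] r 20.0 [0.6257 0.188  0.1635]
1 [266.1  28.3] r 16.6 [0.5566 0.2539 0.1635]
2 [177.4  81.1] r 16.9 [0.4685 0.2071 0.1635]
3 [248.8 170.7] r 16.1 [0.5388 0.1164 0.1635]
centre [0.5474 0.1958] deg -6.7 res mm [ 1.2 -1.5  0.1 21.4 -0.5 -2.  -0.7  0. ]
[[0.6269, 0.1865], [0.5567, 0.2753], [0.468, 0.2052], [0.5381, 0.1164]]
```

View pics/w1c.png

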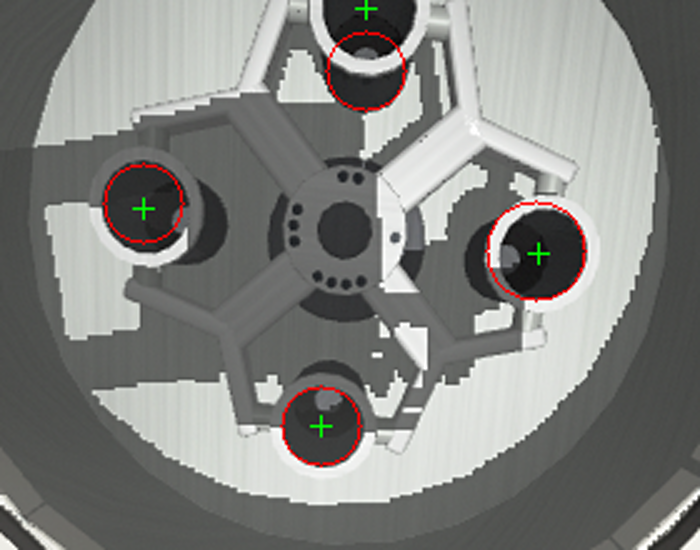

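```bash
cat >> h.py <<'E'
from scipy.spatial.transform import Rotation as Ro
def togo(xyz,yaw=-16.5):
    s=ctrl.sense();R=Ro.from_rotvec(s["tool_rot"]);T=Ro.from_euler("z",yaw,degrees=True)*Ro.from_euler("x",180,degrees=True)
    print("t %.2f"%s["t"],"pos",s["tool_pos"].round(4),"togo tool mm",(R.inv().apply(np.array(xyz)-s["tool_pos"])*1000).round(1),
     "rot deg",(R.inv()*T).as_rotvec(degrees=True).round(2),"w",round(s["gripper_width"],3),"F",s["ft_force"].round(1))
E
python3 -m pendant '0 -0.0093 0.0365 0 0 0 0;0 -0.0093 0.0365 0 0 0 0;0 -0.0093 0.0365 0 0 0 0;0 -0.0093 0.0365 0 0 0 0;0 -0.0093 0.0365 0 0 0 0;0 -0.0093 0.0365 0 0 0 0;0 -0.0093 0.0365 0 0 0 0;0 -0.0093 0.0365 0 0 0 0;0 -0.0093 0.0365 0 0 0 0;0 -0.0093 0.0365 0 0 0 0;0 -0.0093 0.0365 0 0 0 0;0 0 0 0 0 0 5.5'
python3 -c "
from h import *
togo([.445,-.30,.25])"
```

```text
t: 1.62
tool_pos: [0.4252, -0.3231, 0.2971]
tool_rot: [-3.128, 0.165, 0.111]
ft_force: [0.0, 0.9, -1.8]
gripper_width: 1.003
t 1.62 pos [ 0.4252 -0.3231  0.2971] togo tool mm [ 20.5 -24.9  45.9] rot deg [ 0.16  4.07 10.46] w 1.003 F [ 0.   0.9 -1.8]
```

```bash
python3 -m pendant '0 0.01 -0.012 0.023 0 2 5;0 0.01 -0.012 0.023 0 2 5;0 0 0 0 0 0 0'
python3 - <<'E'
from h import *
togo([.445,-.30,.25]);P=vision.camera_params("wrist");im=vision.grab_frame("wrist")
cv2.imwrite("pics/w2.png",im);np.save("w2.npy",P,allow_pickle=True)
for k,m in masks(im).items():
    m=cv2.morphologyEx(m.astype(np.uint8),cv2.MORPH_CLOSE,np.ones((15,15)))
    for c,st in blobs(m,300): print(k,c,st,plane(P,c,.119).round(4))
E
```

```text
t: 1.87
tool_pos: [0.4402, -0.3076, 0.2405]
tool_rot: [-3.103, 0.475, 0.017]
ft_force: [-0.3, 0.3, -3.6]
gripper_width: 1.0
t 1.87 pos [ 0.4402 -0.3076  0.2405] togo tool mm [ 2.2 -8.7 -9.5] rot deg [-0.02  0.62 -0.92] w 1.0 F [-0.3  0.3 -3.6]
blue [265.9, 127.3] [247, 108, 39, 40, 1154] [ 0.4677 -0.2514  0.119 ]
red [213.8, 74.2] [194, 53, 41, 43, 1296] [ 0.438  -0.1953  0.119 ]
red [314.0, 176.3] [295, 158, 38, 37, 1033] [ 0.4974 -0.3074  0.119 ]
```

View pics/w2.png

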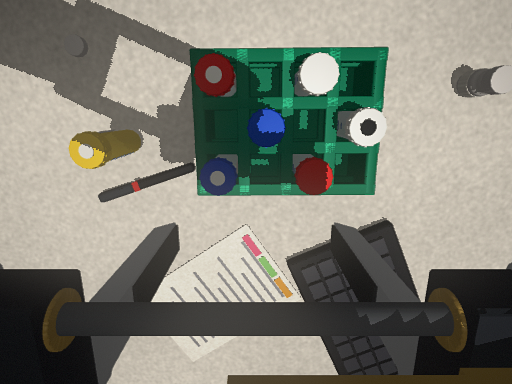

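Candidates in the wrist view, by pixel:
- blue_dot (218,176): blue with a white sticker
- blue_plain (266,127)
- red_dot (214,74)
- red_plain (314,176)
- white_plain (319,73) and white_dot (368,127): these stay in the rack
- yellow look-alike (87,152): outside the rack, leave alone

The blue and red tubes in the green rack fit the description. I'll confirm in one enlarged crop.

```bash
python3 - <<'E'
from h import *
im=cv2.imread("pics/w2.png");P=np.load("w2.npy",allow_pickle=True).item()
cv2.imwrite("pics/w2c.png",cv2.resize(im[40:205,60:400],None,fx=2.3,fy=2.3,interpolation=cv2.INTER_CUBIC))
h,s,v=cv2.split(cv2.cvtColor(im,cv2.COLOR_BGR2HSV))
for c,st in blobs((h>105)&(h<130)&(s>100),300):print(c,st,plane(P,(st[0]+st[2]/2,st[1]+st[3]/2),.119).round(4))
D=plane(P,(218,176),.119);print(D.round(4))
togo([D[0],D[1],.15])
E
```

```text
[265.9, 127.3] [247, 108, 39, 40, 1147] [ 0.468  -0.2521  0.119 ]
[218.3, 175.6] [200, 157, 38, 38, 886] [ 0.4131 -0.2808  0.119 ]
[ 0.4122 -0.2806  0.119 ]
t 1.92 pos [ 0.44   -0.3087  0.2423] togo tool mm [-34.  -18.8  92.7] rot deg [ 0.11  0.6  -0.76] w 0.997 F [-1.1 -0.5 -2.4]
```

View pics/w2c.png

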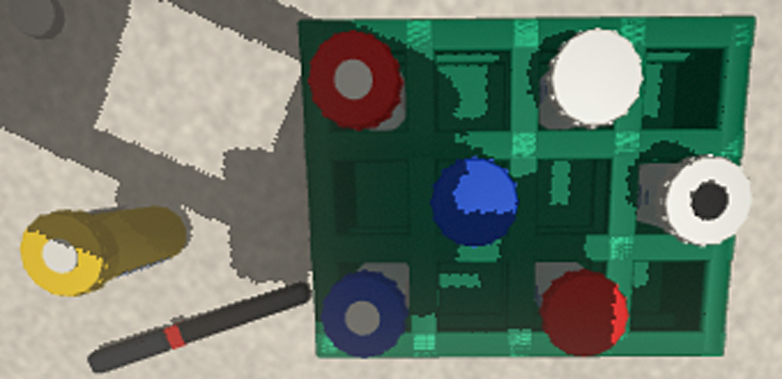

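The crop confirms all six tubes and the loose yellow one. First is blue_dot. I approach at z 0.15 and check before lowering.

```bash
python3 -m pendant '0 -0.016 -0.0095 0.015 0 0 0;0 -0.016 -0.0095 0.02 0 0.5 -0.7;0 0 0 0.025 0 0 0;0 0 0 0.025 0 0 0;0 0 0 0 0 0 0'
python3 -c "
from h import *
togo([.413,-.281,.109])"
```

```text
t: 2.33
tool_pos: [0.4105, -0.2844, 0.1575]
tool_rot: [3.105, -0.433, -0.009]
ft_force: [-0.5, -0.3, -2.2]
gripper_width: 0.999
t 2.33 pos [ 0.4105 -0.2844  0.1575] togo tool mm [ 1.7 -4.3 48.5] rot deg [0.43 0.26 0.61] w 0.999 F [-0.5 -0.3 -2.2]
```

```bash
python3 -m pendant '0 0.0017 -0.004 0.012 0.4 0.3 0.5;0 0 0 0.018 0 0 0;0 0 0 0.017 0 0 0;0 0 0 0 0 0 0;255 0 0 0 0 0 0;255 0 0 0 0 0 0;255 0 0 0 0 0 0;255 0 0 0 0 0 0;255 0 0 0 0 0 0;255 0 0 0 0 0 0' 20
python3 -c "
from h import *
togo([.413,-.281,.109])"
```

```text
t: 3.17
tool_pos: [0.4168, -0.2893, 0.1247]
tool_rot: [3.098, -0.431, 0.018]
ft_force: [-0.7, -0.4, -1.9]
gripper_width: 0.612
t 3.17 pos [ 0.4168 -0.2893  0.1247] togo tool mm [-6.2 -7.1 15.6] rot deg [ 0.67 -0.76  0.65] w 0.612 F [-0.7 -0.4 -1.9]
```

```bash
python3 -m pendant '90 -0.006 -0.007 0.005 0.6 -0.7 0.6;90 0 0 0.010 0 0 0'
python3 -c "
from h import *
togo([.413,-.281,.109])"; python3 -m pendant '90 0 0 0 0 0 0;90 0 0 0 0 0 0'
python3 -c "
from h import *
togo([.413,-.281,.109])"
```

```text
t: 3.33
tool_pos: [0.4143, -0.2817, 0.1121]
tool_rot: [3.105, -0.45, 0.008]
ft_force: [0.6, 0.5, -1.4]
gripper_width: 0.649
t 3.33 pos [ 0.4143 -0.2817  0.1121] togo tool mm [-1.5 -0.3  3.1] rot deg [ 0.16 -0.33 -0.  ] w 0.649 F [ 0.6  0.5 -1.4]
t: 3.5
tool_pos: [0.4129, -0.2802, 0.1091]
tool_rot: [3.108, -0.45, 0.002]
ft_force: [-0.6, 0.8, -1.1]
gripper_width: 0.646
t 3.50 pos [ 0.4129 -0.2802  0.1091] togo tool mm [0.3 0.8 0.1] rot deg [ 0.04 -0.07  0.02] w 0.646 F [-0.6  0.8 -1.1]
```

```bash
python3 -m pendant '255 0 0 0 0 0 0;255 0 0 0 0 0 0;255 0 0 0 0 0 0;255 0 0 0 0 0 0;255 0 0 0 0 0 0' 20
python3 -c "
from h import *
togo([.413,-.281,.109])"
```

```text
t: 3.92
tool_pos: [0.4123, -0.2796, 0.1079]
tool_rot: [-3.109, 0.45, 0.002]
ft_force: [0.4, 0.3, -3.0]
gripper_width: 0.356
t 3.92 pos [ 0.4123 -0.2796  0.1079] togo tool mm [ 1.   1.1 -1.1] rot deg [-0.01  0.06  0.03] w 0.356 F [ 0.4  0.3 -3. ]
```

The gripper reads 33.5 mm, which is the cap's diameter, so the tube is gripped. Now I lift it.

```bash
python3 -m pendant '255 0 0 -0.01 0 0 0;255 0 0 -0.02 0 0 0;255 0 0 -0.025 0 0 0;255 0 0 -0.025 0 0 0;255 0 0 -0.03 0 0 0;255 0 0 -0.03 0 0 0;255 0 0 -0.03 0 0 0;255 0 0 -0.03 0 0 0;255 0 0 -0.03 0 0 0;255 0 0 0 0 0 0;255 0 0 0 0 0 0'
python3 - <<'E'
from h import *
togo([.627,.187,.335])
cv2.imwrite("pics/s3.png",vision.grab_frame("side"))
P=vision.camera_params("wrist");im=vision.grab_frame("wrist")
E
```

```text
t: 4.83
tool_pos: [0.4118, -0.2788, 0.3527]
tool_rot: [3.109, -0.45, 0.005]
ft_force: [0.2, 0.4, -3.8]
gripper_width: 0.362
t 4.83 pos [ 0.4118 -0.2788  0.3527] togo tool mm [  74.3 -507.7   18.1] rot deg [-0.02 -0.18  0.03] w 0.362 F [ 0.2  0.4 -3.8]
```

View pics/s3.png

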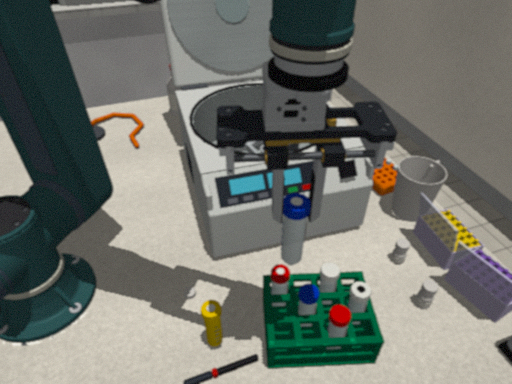

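```bash
python3 -m pendant '255 0.005 -0.03 0 0 0 0;255 0.006 -0.038 0 0 0 0;255 0.006 -0.038 0 0 0 0;255 0.006 -0.038 0 0 0 0;255 0.006 -0.038 0 0 0 0;255 0.006 -0.038 0 0 0 0;255 0.006 -0.038 0 0 0 0;255 0.006 -0.038 0 0 0 0;255 0.006 -0.038 0 0 0 0;255 0.006 -0.038 0 0 0 0;255 0 -0.02 0 0 0 0;255 0 0 0 0 0 0'
python3 - <<'E'
from h import *
togo([.627,.187,.335])
P=vision.camera_params("wrist");im=vision.grab_frame("wrist")
cv2.imwrite("pics/w4.png",im);np.save("w4.npy",P,allow_pickle=True)
E
```

```text
t: 5.93
tool_pos: [0.5784, 0.0965, 0.3114]
tool_rot: [-3.102, 0.464, 0.093]
ft_force: [-0.7, 0.8, -2.4]
gripper_width: 0.359
t 5.93 pos [0.5784 0.0965 0.3114] togo tool mm [  18.5 -100.7  -25.2] rot deg [ 0.3   3.4  -0.52] w 0.359 F [-0.7  0.8 -2.4]
```

View pics/w4.png

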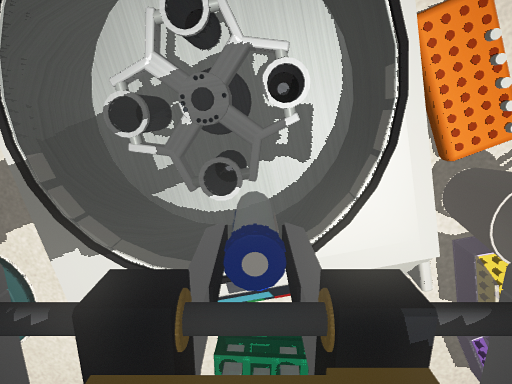

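The tube hangs straight in the jaws. Bucket 1 is at (288,83), 2 at (184,10), 3 at (127,114) and 4 at (219,175). I refit the rotor from this view and correct the sag and tilt.

```bash
python3 - <<'E'
from h import *
im=cv2.imread("pics/w4.png");P=np.load("w4.npy",allow_pickle=True).item()
B,x=rotor(im,P,[(288,83),(184,10),(127,114),(219,175)]);print(np.round(B,4).tolist())
togo([*B[0],.335])
E
python3 -m pendant '255 0.004 -0.02 -0.02 0.2 1.7 -0.3;255 0.005 -0.025 -0.005 0 1.7 -0.2;255 0.005 -0.025 0 0 0 0;255 0.003 -0.02 0 0 0 0;255 0 0 0 0 0 0'
python3 -c "
from h import *
togo([.627,.187,.335])"
```

```text
0 [285.6  83.9] r 18.6 [0.6276 0.1857 0.1635]
1 [184.9  12.2] r 22.7 [0.5575 0.2716 0.1635]
2 [123.4 115.3] r 19.3 [0.4666 0.2049 0.1635]
3 [221.1 178.6] r 17.2 [0.5399 0.1167 0.1635]
centre [0.5479 0.1949] deg -6.7 res mm [-0.2 -0.1 -0.3  2.7  1.8 -0.8 -1.2 -1.3]
[[0.6274, 0.1856], [0.5572, 0.2743], [0.4685, 0.2042], [0.5387, 0.1154]]
t 5.98 pos [0.5779 0.0949 0.3106] togo tool mm [  19.2 -101.   -26.3] rot deg [ 0.39  3.49 -0.59] w 0.353 F [ 0.1  0.3 -4.8]
t: 6.4
tool_pos: [0.6196, 0.1711, 0.3244]
tool_rot: [3.094, -0.465, -0.028]
ft_force: [-0.6, 0.5, -2.9]
gripper_width: 0.355
t 6.40 pos [0.6196 0.1711 0.3244] togo tool mm [  2.3 -17.2 -10.9] rot deg [ 0.87  0.91 -0.58] w 0.355 F [-0.6  0.5 -2.9]
```

```bash
python3 -m pendant '255 0.0022 -0.017 -0.006 0.8 0.8 -0.5;255 0 0 0 0 0 0;255 0 0 0 0 0 0'
python3 -c "
from h import *
togo([.627,.186,.29])"
```

```text
t: 6.65
tool_pos: [0.6257, 0.1819, 0.3257]
tool_rot: [3.101, -0.459, -0.015]
ft_force: [0.1, -0.4, -2.4]
gripper_width: 0.357
t 6.65 pos [0.6257 0.1819 0.3257] togo tool mm [ 0.4 -4.6 35.6] rot deg [ 0.48  0.49 -0.33] w 0.357 F [ 0.1 -0.4 -2.4]
```

```bash
python3 -m pendant '255 0.0004 -0.0046 0.015 0.4 0.4 -0.3;255 0 0 0.015 0 0 0;255 0 0 0.01 0 0 0;255 0 0 0 0 0 0'
python3 -c "
from h import *
togo([.627,.186,.2])"
```

```text
t: 6.98
tool_pos: [0.6254, 0.1776, 0.2834]
tool_rot: [3.101, -0.464, -0.006]
ft_force: [0.2, -1.0, -2.9]
gripper_width: 0.349
t 6.98 pos [0.6254 0.1776 0.2834] togo tool mm [-0.7 -9.  83.4] rot deg [ 0.38  0.17 -0.5 ] w 0.349 F [ 0.2 -1.  -2.9]
```

```bash
python3 -m pendant '255 -0.0007 -0.009 0 0.4 0.2 -0.5;255 0 0 0 0 0 0;255 0 0 0 0 0 0'
python3 -c "
from h import *
togo([.627,.186,.2])"
```

```text
t: 7.23
tool_pos: [0.6267, 0.1832, 0.2835]
tool_rot: [3.107, -0.457, -0.001]
ft_force: [-0.3, -0.8, -2.4]
gripper_width: 0.353
t 7.23 pos [0.6267 0.1832 0.2835] togo tool mm [-0.5 -2.9 83.5] rot deg [ 0.07  0.03 -0.22] w 0.353 F [-0.3 -0.8 -2.4]
```

```bash
python3 -m pendant '255 -0.0005 -0.004 0.005 0 0 -0.2;255 0 -0.002 0.01 0 0 0;255 0 -0.0015 0.01 0 0 0;255 0 0 0 0 0 0'
python3 -c "
from h import *
togo([.627,.186,.2])"
```

```text
t: 7.57
tool_pos: [0.6295, 0.1911, 0.2591]
tool_rot: [-3.109, 0.451, -0.007]
ft_force: [-0.3, 0.0, -2.8]
gripper_width: 0.356
t 7.57 pos [0.6295 0.1911 0.2591] togo tool mm [-1.2  5.6 59.1] rot deg [-0.06 -0.24 -0.01] w 0.356 F [-0.3  0.  -2.8]
```

```bash
python3 -m pendant '255 -0.001 0.004 0 0 -0.2 0;255 0 0.001 0 0 0 0;255 0 0 0 0 0 0'
python3 -c "
from h import *
togo([.627,.186,.2])"
```

```text
t: 7.82
tool_pos: [0.6263, 0.1866, 0.2572]
tool_rot: [3.109, -0.45, -0.004]
ft_force: [-0.4, -1.0, -2.5]
gripper_width: 0.357
t 7.82 pos [0.6263 0.1866 0.2572] togo tool mm [ 1.   0.3 57.2] rot deg [0.04 0.13 0.04] w 0.357 F [-0.4 -1.  -2.5]
```

```bash
python3 -m pendant '255 0.0005 0 0.01 0 0 0;255 0 0 0.01 0 0 0;255 0 0 0.01 0 0 0;255 0 0 0 0 0 0'
python3 -c "
from h import *
togo([.627,.186,.2])"
```

```text
t: 8.15
tool_pos: [0.6272, 0.1861, 0.2254]
tool_rot: [-3.109, 0.45, 0.0]
ft_force: [-0.4, -0.5, -2.8]
gripper_width: 0.36
t 8.15 pos [0.6272 0.1861 0.2254] togo tool mm [-0.1  0.2 25.4] rot deg [-0.03  0.02  0.01] w 0.36 F [-0.4 -0.5 -2.8]
```

```bash
python3 -m pendant '255 0 0 0.01 0 0 0;255 0 0 0.01 0 0 0;255 0 0 0.008 0 0 0;255 0 0 0.006 0 0 0;255 0 0 0 0 0 0;255 0 0 0 0 0 0'
python3 -c "
from h import *
togo([.627,.186,.186])"
```

```text
t: 8.65
tool_pos: [0.6267, 0.1864, 0.1858]
tool_rot: [-3.109, 0.45, 0.003]
ft_force: [-0.3, 1.2, 1.7]
gripper_width: 0.361
t 8.65 pos [0.6267 0.1864 0.1858] togo tool mm [ 0.4  0.3 -0.2] rot deg [-0.02  0.13  0.03] w 0.361 F [-0.3  1.2  1.7]
```

```bash
python3 -m pendant '0 0 0 0 0 0 0;0 0 0 0 0 0 0;0 0 0 0 0 0 0;0 0 0 0 0 0 0;0 0 0 -0.005 0 0 0;0 0 0 -0.015 0 0 0;0 0 0 -0.03 0 0 0;0 0 0 -0.03 0 0 0;0 0 0 -0.03 0 0 0;0 0 0 0 0 0 0;0 0 0 0 0 0 0'
python3 - <<'E'
from h import *
togo([.468,-.252,.30])
cv2.imwrite("pics/s5.png",vision.grab_frame("scene"))
E
```

```text
t: 9.57
tool_pos: [0.6264, 0.1858, 0.302]
tool_rot: [3.109, -0.451, -0.003]
ft_force: [-0.5, 0.2, -3.4]
gripper_width: 0.997
t 9.57 pos [0.6264 0.1858 0.302 ] togo tool mm [-27.6 464.7   2.4] rot deg [0.04 0.12 0.01] w 0.997 F [-0.5  0.2 -3.4]
```

```bash
python3 -m pendant '0 -0.002 0.03 0 0 0 0;0 -0.002 0.036 0 0 0 0;0 -0.002 0.036 0 0 0 0;0 -0.002 0.036 0 0 0 0;0 -0.002 0.036 0 0 0 0;0 -0.002 0.036 0 0 0 0;0 -0.002 0.036 0 0 0 0;0 -0.002 0.036 0 0 0 0;0 -0.002 0.036 0 0 0 0;0 -0.002 0.036 0 0 0 0;0 0 0.02 0 0 0 0;0 0 0 0 0 0 0'
python3 - <<'E'
from h import *
togo([.468,-.252,.20]);P=vision.camera_params("wrist");im=vision.grab_frame("wrist")
cv2.imwrite("pics/w6.png",im)
for k,m in masks(im).items():
    m=cv2.morphologyEx(m.astype(np.uint8),cv2.MORPH_CLOSE,np.ones((15,15)))
    for c,st in blobs(m,300): print(k,c,st[:4],plane(P,(st[0]+st[2]/2,st[1]+st[3]/2),.119).round(4))
E
```

```text
t: 10.62
tool_pos: [0.4873, -0.178, 0.2705]
tool_rot: [-3.109, 0.439, 0.073]
ft_force: [0.6, 0.7, -2.0]
gripper_width: 1.0
t 10.62 pos [ 0.4873 -0.178   0.2705] togo tool mm [ 5.2 76.  70.7] rot deg [0.31 2.65 0.43] w 1.0 F [ 0.6  0.7 -2. ]
blue [261.3, 251.5] [246, 235, 31, 33] [ 0.4679 -0.2497  0.119 ]
red [220.5, 212.6] [205, 197, 33, 32] [ 0.4387 -0.1955  0.119 ]
red [299.7, 290.0] [285, 277, 30, 25] [ 0.4974 -0.306   0.119 ]
```

The rack has not moved and blue_plain is still at (0.468, -0.251).

```bash
python3 -m pendant '0 0.002 0.025 0.01 0.1 1.3 0.2;0 0.002 0.03 0.02 0.1 1.3 0.2;0 0.001 0.015 0.02 0 0 0;0 0 0 0.015 0 0 0;0 0 0 0 0 0 0;0 0 0 0 0 0 0'
python3 -c "
from h import *
togo([.468,-.251,.15])"
```

```text
t: 11.17
tool_pos: [0.4717, -0.2395, 0.1952]
tool_rot: [-3.103, 0.436, 0.011]
ft_force: [-0.2, 0.0, -1.5]
gripper_width: 0.996
t 11.17 pos [ 0.4717 -0.2395  0.1952] togo tool mm [ 0.  12.4 45.1] rot deg [-0.41  0.48  0.51] w 0.996 F [-0.2  0.  -1.5]
```

```bash
python3 -m pendant '0 0 0.012 0.005 -0.4 0.4 0.5;0 0 0 0.012 0 0 0;0 0 0 0.012 0 0 0;0 0 0 0.01 0 0 0;0 0 0 0 0 0 0;0 0 0 0 0 0 0'
python3 -c "
from h import *
togo([.468,-.251,.108])"
```

```text
t: 11.67
tool_pos: [0.471, -0.2489, 0.1551]
tool_rot: [3.109, -0.442, 0.006]
ft_force: [0.0, -0.6, -1.5]
gripper_width: 1.002
t 11.67 pos [ 0.471  -0.2489  0.1551] togo tool mm [-2.5  2.9 47.1] rot deg [ 0.04 -0.22  0.33] w 1.002 F [ 0.  -0.6 -1.5]
```

```bash
python3 -m pendant '90 -0.0025 0.0025 0.005 0 -0.2 0.3;90 0 0 0.01 0 0 0;90 0 0 0.01 0 0 0;90 0 0 0.01 0 0 0;90 0 0 0.008 0 0 0;90 0 0 0 0 0 0;90 0 0 0 0 0 0'
python3 -c "
from h import *
togo([.468,-.251,.108])"
```

```text
t: 12.25
tool_pos: [0.4683, -0.2508, 0.1086]
tool_rot: [3.108, -0.45, 0.003]
ft_force: [0.4, 0.6, -2.2]
gripper_width: 0.649
t 12.25 pos [ 0.4683 -0.2508  0.1086] togo tool mm [-0.3  0.3  0.6] rot deg [ 0.06 -0.12  0.03] w 0.649 F [ 0.4  0.6 -2.2]
```

Close, then lift.

```bash
python3 -m pendant '255 0 0 0 0 0 0;255 0 0 0 0 0 0;255 0 0 0 0 0 0;255 0 0 0 0 0 0;255 0 0 0 0 0 0' 20
python3 -c "
from h import *
togo([.468,-.251,.108])"
python3 -m pendant '255 0 0 -0.01 0 0 0;255 0 0 -0.02 0 0 0;255 0 0 -0.025 0 0 0;255 0 0 -0.025 0 0 0;255 0 0 -0.03 0 0 0;255 0 0 -0.03 0 0 0;255 0 0 -0.03 0 0 0;255 0 0 -0.03 0 0 0;255 0 0 -0.03 0 0 0;255 0 0 0 0 0 0;255 0 0 0 0 0 0'
python3 -c "
from h import *
togo([.468,.205,.335])"
```

```text
t: 12.67
tool_pos: [0.4689, -0.2512, 0.1094]
tool_rot: [3.107, -0.45, 0.005]
ft_force: [-0.7, 0.3, -3.0]
gripper_width: 0.357
t 12.67 pos [ 0.4689 -0.2512  0.1094] togo tool mm [-0.9  0.1  1.4] rot deg [ 0.09 -0.19  0.03] w 0.357 F [-0.7  0.3 -3. ]
t: 13.58
tool_pos: [0.4674, -0.2495, 0.3557]
tool_rot: [3.106, -0.449, 0.015]
ft_force: [-0.1, 0.3, -3.6]
gripper_width: 0.356
t 13.58 pos [ 0.4674 -0.2495  0.3557] togo tool mm [-128.3 -436.1   18.5] rot deg [ 0.12 -0.58  0.05] w 0.356 F [-0.1  0.3 -3.6]
```

```bash
python3 -m pendant '255 -0.009 -0.03 -0.002 0 0 0;255 -0.011 -0.036 -0.003 0 0.3 0;255 -0.011 -0.036 -0.003 0 0.3 0;255 -0.011 -0.036 -0.003 0 0.3 0;255 -0.011 -0.036 -0.003 0 0.3 0;255 -0.011 -0.036 -0.003 0 0.3 0;255 -0.011 -0.036 -0.003 0 0.3 0;255 -0.011 -0.036 -0.003 0 0.3 0;255 -0.009 -0.03 -0.002 0 0.3 0;255 -0.005 -0.01 0 0 0 0;255 0 0 0 0 0 0;255 0 0 0 0 0 0'
python3 - <<'E'
from h import *
togo([.468,.205,.335])
P=vision.camera_params("wrist");im=vision.grab_frame("wrist")
x=[.5476,.1953,np.radians(-6.7)]
g=[proj(P,[x[0]+.08*np.cos(x[2]+i*np.pi/2),x[1]+.08*np.sin(x[2]+i*np.pi/2),.1635]) for i in range(4)];print(np.round(g))
s=im.copy()
for u in g: cv2.drawMarker(s,tuple(int(t) for t in u),(0,0,255),0,10)
cv2.imwrite("pics/w7.png",s)
E
```

```text
t: 14.58
tool_pos: [0.4563, 0.1016, 0.3497]
tool_rot: [3.098, -0.454, 0.019]
ft_force: [-0.0, 0.2, -2.2]
gripper_width: 0.355
t 14.58 pos [0.4563 0.1016 0.3497] togo tool mm [ -18.7 -102.5   13.6] rot deg [ 0.46 -0.79 -0.19] w 0.355 F [-0.   0.2 -2.2]
[[385.  56.]
 [299. -16.]
 [234.  84.]
 [318. 146.]]
```

View pics/w7.png

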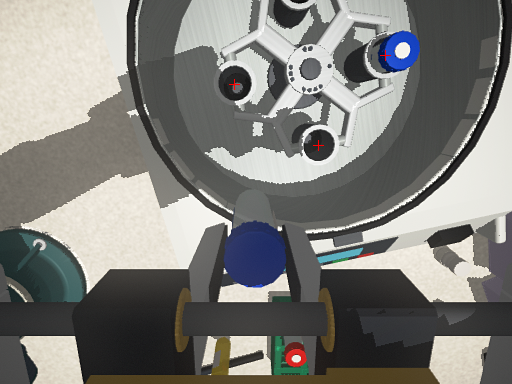

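Blue_dot is seated in bucket 1 at (400,50). The predicted markers fall on buckets 3 (234,84) and 4 (318,146), so the rotor has not turned.

```bash
python3 -m pendant '255 -0.005 -0.02 0 0.2 -0.4 -0.1;255 -0.006 -0.03 0 0.2 -0.4 -0.1;255 -0.005 -0.028 0 0 0 0;255 -0.002 -0.015 0 0 0 0;255 0 0 0 0 0 0;255 0 0 0 0 0 0'
python3 -c "
from h import *
togo([.468,.205,.335])"
```

```text
t: 15.13
tool_pos: [0.4682, 0.1893, 0.343]
tool_rot: [3.097, -0.477, -0.013]
ft_force: [0.2, 0.1, -2.2]
gripper_width: 0.354
t 15.13 pos [0.4682 0.1893 0.343 ] togo tool mm [ -4.9 -15.    7.9] rot deg [ 0.5  0.4 -1. ] w 0.354 F [ 0.2  0.1 -2.2]
```

```bash
python3 -m pendant '255 -0.005 -0.015 0.007 0.5 0.4 -1;255 0 0 0 0 0 0;255 0 0 0 0 0 0'
python3 -c "
from h import *
togo([.468,.205,.335])"
python3 -m pendant '255 0 -0.001 0.006 0 0 0;255 0 -0.001 0.01 0 0 0;255 0 0 0.01 0 0 0;255 0 0 0.01 0 0 0;255 0 0 0.01 0 0 0;255 0 0 0 0 0 0;255 0 0 0 0 0 0'
python3 -c "
from h import *
togo([.468,.205,.27])"
```

```text
t: 15.38
tool_pos: [0.4689, 0.2, 0.3349]
tool_rot: [3.104, -0.461, -0.001]
ft_force: [-0.4, -1.0, -2.4]
gripper_width: 0.36
t 15.38 pos [0.4689 0.2    0.3349] togo tool mm [-2.3 -4.5 -0.1] rot deg [ 0.19  0.01 -0.39] w 0.36 F [-0.4 -1.  -2.4]
t: 15.97
tool_pos: [0.4696, 0.1965, 0.2836]
tool_rot: [3.1, -0.472, -0.002]
ft_force: [-0.2, -0.3, -2.2]
gripper_width: 0.356
t 15.97 pos [0.4696 0.1965 0.2836] togo tool mm [-4.  -7.8 13.5] rot deg [ 0.36  0.04 -0.83] w 0.356 F [-0.2 -0.3 -2.2]
```

```bash
python3 -m pendant '255 -0.004 -0.0075 0 0.4 0 -0.8;255 0 0 0 0 0 0;255 -0.001 -0.002 0 0 0 0;255 0 0 0 0 0 0;255 0 0 0 0 0 0'
python3 -c "
from h import *
togo([.468,.205,.255])"
```

```text
t: 16.38
tool_pos: [0.4676, 0.2088, 0.2844]
tool_rot: [-3.107, 0.447, -0.002]
ft_force: [0.2, -0.2, -2.0]
gripper_width: 0.356
t 16.38 pos [0.4676 0.2088 0.2844] togo tool mm [ 1.4  3.6 29.4] rot deg [-0.15 -0.04  0.11] w 0.356 F [ 0.2 -0.2 -2. ]
```

```bash
python3 -m pendant '255 0.001 0.003 0 -0.1 0 0;255 0 0 0 0 0 0;255 0 0 0 0 0 0'
python3 -c "
from h import *
togo([.468,.205,.255])"
```

```text
t: 16.63
tool_pos: [0.468, 0.2056, 0.2854]
tool_rot: [-3.108, 0.447, -0.004]
ft_force: [-0.6, -0.8, -2.6]
gripper_width: 0.355
t 16.63 pos [0.468  0.2056 0.2854] togo tool mm [ 0.1  0.7 30.4] rot deg [-0.09 -0.13  0.15] w 0.355 F [-0.6 -0.8 -2.6]
```

```bash
python3 -m pendant '255 0 0.0005 0.008 0 0 0;255 0 0 0.008 0 0 0;255 0 0 0.008 0 0 0;255 0 0 0.006 0 0 0;255 0 0 0 0 0 0'
python3 -c "
from h import *
togo([.468,.205,.255])"
```

```text
t: 17.05
tool_pos: [0.4679, 0.2047, 0.2519]
tool_rot: [-3.109, 0.448, -0.003]
ft_force: [0.7, 1.2, -1.9]
gripper_width: 0.356
t 17.05 pos [0.4679 0.2047 0.2519] togo tool mm [ 0.  -0.4 -3.1] rot deg [-0.07 -0.11  0.1 ] w 0.356 F [ 0.7  1.2 -1.9]
```

Aligned with the tip inside the mouth. Now down to the seat at TCP ≈ 0.187.

```bash
python3 -m pendant '255 0 0 0.01 0 0 0;255 0 0 0.01 0 0 0;255 0 0 0.01 0 0 0;255 0 0 0.01 0 0 0;255 0 0 0.01 0 0 0;255 0 0 0.008 0 0 0;255 0 0 0.005 0 0 0;255 0 0 0 0 0 0;255 0 0 0 0 0 0'
python3 -c "
from h import *
togo([.468,.205,.187])"
```

```text
t: 17.8
tool_pos: [0.4708, 0.2056, 0.1875]
tool_rot: [-3.103, 0.447, -0.02]
ft_force: [0.5, 0.2, -3.1]
gripper_width: 0.36
t 17.80 pos [0.4708 0.2056 0.1875] togo tool mm [-2.5  1.4  0.4] rot deg [-0.44 -0.66  0.1 ] w 0.36 F [ 0.5  0.2 -3.1]
```

```bash
python3 -m pendant '255 -0.002 0.001 0.001 -0.4 -0.6 0;255 0 0 0.002 0 0 0;255 0 0 0 0 0 0'
python3 -c "
from h import *
togo([.468,.205,.187])"
```

```text
t: 18.05
tool_pos: [0.4696, 0.2056, 0.1866]
tool_rot: [-3.107, 0.448, -0.007]
ft_force: [-0.3, -0.1, -2.5]
gripper_width: 0.353
t 18.05 pos [0.4696 0.2056 0.1866] togo tool mm [-1.4  1.  -0.4] rot deg [-0.16 -0.24  0.11] w 0.353 F [-0.3 -0.1 -2.5]
```

```bash
python3 -m pendant '255 -0.001 0 0.002 0 0 0;255 0 0 0.002 0 0 0;255 0 0 0 0 0 0'
python3 -c "
from h import *
togo([.468,.205,.187])"
```

```text
t: 18.3
tool_pos: [0.4706, 0.2065, 0.1867]
tool_rot: [-3.104, 0.447, -0.018]
ft_force: [-0.2, -1.3, -3.2]
gripper_width: 0.357
t 18.30 pos [0.4706 0.2065 0.1867] togo tool mm [-2.1  2.2 -0.3] rot deg [-0.39 -0.6   0.1 ] w 0.357 F [-0.2 -1.3 -3.2]
```

```bash
python3 -m pendant '0 0 0 0 0 0 0;0 0 0 0 0 0 0;0 0 0 0 0 0 0;0 0 0 0 0 0 0;0 0 0 -0.005 0.1 0.2 0;0 0 0 -0.015 0.1 0.2 0;0 0 0 -0.03 0 0 0;0 0 0 -0.03 0 0 0;0 0 0 -0.03 0 0 0;0 0 0 0 0 0 0;0 0 0 0 0 0 0'
python3 - <<'E'
from h import *
togo([.497,-.306,.30])
E
```

```text
t: 19.22
tool_pos: [0.4654, 0.2051, 0.2923]
tool_rot: [3.109, -0.448, 0.004]
ft_force: [-0.7, -0.2, -2.7]
gripper_width: 0.996
t 19.22 pos [0.4654 0.2051 0.2923] togo tool mm [174.6 481.4  -7.4] rot deg [-0.02 -0.15  0.1 ] w 0.996 F [-0.7 -0.2 -2.7]
```

```bash
python3 -m pendant '0 0.010 0.03 -0.002 0 0 0;0 0.013 0.036 -0.003 0 0.2 0;0 0.013 0.036 -0.003 0 0.2 0;0 0.013 0.036 -0.003 0 0.2 0;0 0.013 0.036 -0.003 0 0.2 0;0 0.013 0.036 -0.003 0 0.2 0;0 0.013 0.036 -0.003 0 0.2 0;0 0.013 0.036 -0.003 0 0.2 0;0 0.013 0.036 -0.003 0 0.2 0;0 0.013 0.036 0 0 0.2 0;0 0.01 0.02 0 0 0 0;0 0 0 0 0 0 0'
python3 - <<'E'
from h import *
togo([.497,-.307,.15]);P=vision.camera_params("wrist");im=vision.grab_frame("wrist")
cv2.imwrite("pics/w8.png",im)
m=cv2.morphologyEx(masks(im)["red"].astype(np.uint8),cv2.MORPH_CLOSE,np.ones((15,15)))
for c,st in blobs(m,300): print(c,st[:4],plane(P,(st[0]+st[2]/2,st[1]+st[3]/2),.119).round(4))
E
```

```text
t: 20.22
tool_pos: [0.4865, -0.2063, 0.2899]
tool_rot: [3.111, -0.434, -0.004]
ft_force: [-0.4, 0.4, -1.3]
gripper_width: 1.001
t 20.22 pos [ 0.4865 -0.2063  0.2899] togo tool mm [ 37.9  93.8 139.9] rot deg [0.05 0.12 0.62] w 1.001 F [-0.4  0.4 -1.3]
[208.2, 184.6] [193, 169, 32, 31] [ 0.4379 -0.1949  0.119 ]
[285.7, 260.7] [271, 247, 30, 28] [ 0.4965 -0.3077  0.119 ]
```

```bash
python3 -m pendant '0 0.01 0.025 0.015 0 0.1 0.5;0 0.012 0.03 0.03 0 0 0;0 0.01 0.025 0.03 0 0 0;0 0.005 0.012 0.025 0 0 0;0 0 0 0.015 0 0 0;0 0 0 0 0 0 0;0 0 0 0 0 0 0'
python3 -c "
from h import *
togo([.497,-.3075,.108])"
```

```text
t: 20.85
tool_pos: [0.4955, -0.2952, 0.1626]
tool_rot: [-3.101, 0.43, 0.014]
ft_force: [0.3, 0.6, -2.4]
gripper_width: 1.0
t 20.85 pos [ 0.4955 -0.2952  0.1626] togo tool mm [ 5.4 12.  54.5] rot deg [-0.56  0.6   0.71] w 1.0 F [ 0.3  0.6 -2.4]
```

```bash
python3 -m pendant '0 0.005 0.011 0 -0.5 0.6 0.7;0 0 0 0.005 0 0 0;0 0 0 0 0 0 0'
python3 -c "
from h import *
togo([.497,-.3075,.108])"
python3 -m pendant '90 0.0005 0.001 0.005 0 0 0;90 0 0 0.01 0 0 0;90 0 0 0.01 0 0 0;90 0 0 0.01 0 0 0;90 0 0 0.008 0 0 0;90 0 0 0 0 0 0;90 0 0 0 0 0 0'
python3 -c "
from h import *
togo([.497,-.3075,.108])"
```

```text
t: 21.1
tool_pos: [0.4988, -0.3052, 0.1591]
tool_rot: [3.11, -0.445, 0.005]
ft_force: [-0.8, -0.4, -2.3]
gripper_width: 1.002
t 21.10 pos [ 0.4988 -0.3052  0.1591] togo tool mm [-1.2  2.7 51.1] rot deg [-0.01 -0.19  0.2 ] w 1.002 F [-0.8 -0.4 -2.3]
t: 21.68
tool_pos: [0.5009, -0.3063, 0.1152]
tool_rot: [3.107, -0.443, 0.015]
ft_force: [-0.2, 0.1, -1.6]
gripper_width: 0.647
t 21.68 pos [ 0.5009 -0.3063  0.1152] togo tool mm [-3.4  2.3  7.2] rot deg [ 0.1  -0.55  0.28] w 0.647 F [-0.2  0.1 -1.6]
```

```bash
python3 -m pendant '90 -0.0034 0.002 0.002 0.1 -0.5 0.2;90 0 0 0.004 0 0 0;90 0 0 0 0 0 0;90 0 0 0 0 0 0;255 0 0 0 0 0 0;255 0 0 0 0 0 0;255 0 0 0 0 0 0;255 0 0 0 0 0 0;255 0 0 0 0 0 0'
python3 -c "
from h import *
togo([.497,-.3075,.108])"
```

```text
t: 22.43
tool_pos: [0.4972, -0.3081, 0.1097]
tool_rot: [3.108, -0.45, 0.003]
ft_force: [-0.6, 0.2, -1.5]
gripper_width: 0.36
t 22.43 pos [ 0.4972 -0.3081  0.1097] togo tool mm [-0.4 -0.5  1.7] rot deg [ 0.03 -0.11  0.04] w 0.36 F [-0.6  0.2 -1.5]
```

```bash
python3 -m pendant '255 0 0 -0.01 0 0 0;255 0 0 -0.02 0 0 0;255 0 0 -0.025 0 0 0;255 0 0 -0.025 0 0 0;255 0 0 -0.03 0 0 0;255 0 0 -0.03 0 0 0;255 0 0 -0.03 0 0 0;255 0 0 -0.03 0 0 0;255 0 0 -0.03 0 0 0;255 0 0 0 0 0 0;255 0 0 0 0 0 0'
python3 -c "
from h import *
togo([.557,.275,.345])"
```

```text
t: 23.35
tool_pos: [0.4959, -0.3064, 0.3538]
tool_rot: [3.109, -0.449, 0.006]
ft_force: [-0.1, 0.1, -3.4]
gripper_width: 0.352
t 23.35 pos [ 0.4959 -0.3064  0.3538] togo tool mm [-105.8 -575.     8.4] rot deg [ 0.01 -0.22  0.07] w 0.352 F [-0.1  0.1 -3.4]
```

```bash
python3 -m pendant '255 -0.006 -0.03 -0.002 0 0 0;255 -0.007 -0.038 -0.003 0 0.3 0;255 -0.007 -0.038 -0.003 0 0.3 0;255 -0.007 -0.038 -0.003 0 0.3 0;255 -0.007 -0.038 -0.003 0 0.3 0;255 -0.007 -0.038 -0.003 0 0.3 0;255 -0.007 -0.038 -0.003 0 0.3 0;255 -0.007 -0.038 -0.003 0 0.3 0;255 -0.007 -0.038 -0.003 0 0.3 0;255 -0.007 -0.038 -0.003 0 0.3 0;255 -0.003 -0.02 0 0 0 0;255 0 0 0 0 0 0'
python3 - <<'E'
from h import *
togo([.557,.275,.345])
P=vision.camera_params("wrist");im=vision.grab_frame("wrist")
x=[.5476,.1953,np.radians(-6.7)]
g=[proj(P,[x[0]+.08*np.cos(x[2]+i*np.pi/2),x[1]+.08*np.sin(x[2]+i*np.pi/2),[.199,.1635][i%2]]) for i in range(4)];print(np.round(g))
s=im.copy()
for u in g: cv2.drawMarker(s,tuple(int(t) for t in u),(0,255,255),0,10)
cv2.imwrite("pics/w9.png",s);np.save("w9.npy",P,allow_pickle=True);cv2.imwrite("pics/w9r.png",im)
E
```

```text
t: 24.35
tool_pos: [0.5336, 0.106, 0.3508]
tool_rot: [3.102, -0.46, 0.013]
ft_force: [0.1, -0.3, -2.7]
gripper_width: 0.355
t 24.35 pos [0.5336 0.106  0.3508] togo tool mm [ -26.7 -168.6    4.9] rot deg [ 0.23 -0.52 -0.36] w 0.355 F [ 0.1 -0.3 -2.7]
[[322.  80.]
 [226.  15.]
 [159. 111.]
 [254. 170.]]
```

View pics/w9.png

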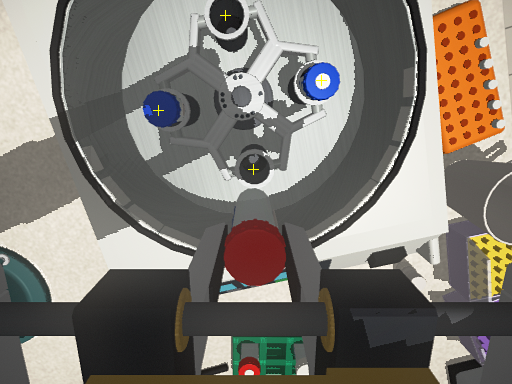

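Both blue caps are in place, at (322,80) and (162,109). The markers fall on empty buckets 2 (226,15) and 4 (254,170). Next is bucket 2.

```bash
python3 -m pendant '255 -0.004 -0.025 0 0.2 -0.4 -0.3;255 -0.006 -0.035 -0.002 0 0.2 0;255 -0.006 -0.035 -0.002 0 0.2 0;255 -0.005 -0.035 0 0 0.2 0;255 -0.003 -0.025 0 0 0 0;255 0 0 0 0 0 0;255 0 0 0 0 0 0'
python3 -c "
from h import *
togo([.557,.275,.335])"
```

```text
t: 24.98
tool_pos: [0.556, 0.2551, 0.3408]
tool_rot: [3.088, -0.473, -0.006]
ft_force: [0.5, -0.3, -2.1]
gripper_width: 0.358
t 24.98 pos [0.556  0.2551 0.3408] togo tool mm [ -5.  -19.4   5.4] rot deg [ 1.02  0.08 -0.92] w 0.358 F [ 0.5 -0.3 -2.1]
```

```bash
python3 -m pendant '255 -0.005 -0.019 0.004 1 0.1 -0.9;255 0 0 0 0 0 0;255 0 0 0 0 0 0'
python3 -c "
from h import *
togo([.557,.275,.335])"
python3 -m pendant '255 -0.002 -0.004 0 0 0 0;255 0 0 0 0 0 0;255 0 0 0.01 0 0 0;255 0 0 0.01 0 0 0;255 0 0 0.01 0 0 0;255 0 0 0.01 0 0 0;255 0 0 0 0 0 0;255 0 0 0 0 0 0'
python3 -c "
from h import *
togo([.557,.275,.28])"
```

```text
t: 25.23
tool_pos: [0.5575, 0.2717, 0.3337]
tool_rot: [3.106, -0.458, -0.004]
ft_force: [-0.6, -0.5, -1.4]
gripper_width: 0.356
t 25.23 pos [0.5575 0.2717 0.3337] togo tool mm [-1.4 -3.1 -1.3] rot deg [ 0.13  0.12 -0.26] w 0.356 F [-0.6 -0.5 -1.4]
t: 25.9
tool_pos: [0.5563, 0.2725, 0.2893]
tool_rot: [3.104, -0.465, -0.004]
ft_force: [-0.2, 0.4, -2.6]
gripper_width: 0.355
t 25.90 pos [0.5563 0.2725 0.2893] togo tool mm [-0.  -2.6  9.3] rot deg [ 0.19  0.11 -0.54] w 0.355 F [-0.2  0.4 -2.6]
```

```bash
python3 -m pendant '255 0 -0.0025 0 0.2 0.1 -0.5;255 0 0 0 0 0 0;255 0 0 0 0 0 0'
python3 -c "
from h import *
togo([.557,.275,.255])"
python3 -m pendant '255 0 0 0.008 0 0 0;255 0 0 0.008 0 0 0;255 0 0 0.008 0 0 0;255 0 0 0.008 0 0 0;255 0 0 0 0 0 0;255 0 0 0 0 0 0'
python3 -c "
from h import *
togo([.557,.275,.255])"
```

```text
t: 26.15
tool_pos: [0.557, 0.2751, 0.2887]
tool_rot: [-3.109, 0.45, 0.001]
ft_force: [-1.2, 0.9, -2.1]
gripper_width: 0.357
t 26.15 pos [0.557  0.2751 0.2887] togo tool mm [ 0.1  0.1 33.7] rot deg [-0.    0.04  0.01] w 0.357 F [-1.2  0.9 -2.1]
t: 26.65
tool_pos: [0.5572, 0.2754, 0.254]
tool_rot: [-3.108, 0.45, -0.001]
ft_force: [0.2, 0.1, -2.0]
gripper_width: 0.357
t 26.65 pos [0.5572 0.2754 0.254 ] togo tool mm [-0.1  0.5 -1. ] rot deg [-0.05 -0.03  0.04] w 0.357 F [ 0.2  0.1 -2. ]
```

Aligned. Down to the seat, expected at TCP ≈ 0.1875.

```bash
python3 -m pendant '255 0 0 0.01 0 0 0;255 0 0 0.01 0 0 0;255 0 0 0.01 0 0 0;255 0 0 0.01 0 0 0;255 0 0 0.01 0 0 0;255 0 0 0.008 0 0 0;255 0 0 0.004 0 0 0;255 0 0 0 0 0 0;255 0 0 0 0 0 0'
python3 -c "
from h import *
togo([.557,.275,.1875])"
```

```text
t: 27.4
tool_pos: [0.5574, 0.2759, 0.1874]
tool_rot: [-3.106, 0.449, -0.004]
ft_force: [0.1, 0.5, -2.2]
gripper_width: 0.357
t 27.40 pos [0.5574 0.2759 0.1874] togo tool mm [-0.1  1.  -0.1] rot deg [-0.19 -0.13  0.04] w 0.357 F [ 0.1  0.5 -2.2]
```

```bash
python3 -m pendant '255 0 0.0005 0.004 0 0 0'
python3 -m pendant '0 0 0 0 0 0 0;0 0 0 0 0 0 0;0 0 0 0 0 0 0;0 0 0 0 0 0 0;0 0 0 -0.005 0 0 0;0 0 0 -0.015 0 0 0;0 0 0 -0.03 0 0 0;0 0 0 -0.03 0 0 0;0 0 0 -0.03 0 0 0;0 0 0 0 0 0 0;0 0 0 0 0 0 0'
python3 -c "
from h import *
togo([.438,-.195,.3])"
```

```text
t: 27.48
tool_pos: [0.5582, 0.2762, 0.1868]
tool_rot: [-3.103, 0.448, -0.011]
ft_force: [-1.4, 0.5, 17.8]
gripper_width: 0.354
t: 28.4
tool_pos: [0.5563, 0.2747, 0.295]
tool_rot: [-3.109, 0.45, 0.003]
ft_force: [-0.0, 0.8, -3.5]
gripper_width: 1.0
t 28.40 pos [0.5563 0.2747 0.295 ] togo tool mm [ 19.7 484.   -5.1] rot deg [-0.    0.11  0.03] w 1.0 F [-0.   0.8 -3.5]
```

The 18 N push at the seat shows it is home. Now for red_dot.

```bash
python3 -m pendant '0 0.0015 0.03 -0.002 0 0 0;0 0.0015 0.037 -0.003 0 0.2 0;0 0.0015 0.037 -0.003 0 0.2 0;0 0.0015 0.037 -0.003 0 0.2 0;0 0.0015 0.037 -0.003 0 0.2 0;0 0.0015 0.037 -0.003 0 0.2 0;0 0.0015 0.037 -0.003 0 0.2 0;0 0.0015 0.037 -0.003 0 0.2 0;0 0.0015 0.037 -0.003 0 0.2 0;0 0.0015 0.037 0 0 0.2 0;0 0.001 0.02 0 0 0 0;0 0 0 0 0 0 0'
python3 - <<'E'
from h import *
togo([.438,-.195,.15]);P=vision.camera_params("wrist");im=vision.grab_frame("wrist")
m=cv2.morphologyEx(masks(im)["red"].astype(np.uint8),cv2.MORPH_CLOSE,np.ones((15,15)))
for c,st in blobs(m,300): print(c,st[:4],plane(P,(st[0]+st[2]/2,st[1]+st[3]/2),.119).round(4))
E
```

```text
t: 29.4
tool_pos: [0.4526, -0.1103, 0.2906]
tool_rot: [3.1, -0.437, -0.018]
ft_force: [-0.6, 1.2, -2.5]
gripper_width: 1.002
t 29.40 pos [ 0.4526 -0.1103  0.2906] togo tool mm [ 10.9  83.8 141.5] rot deg [0.68 0.58 0.44] w 1.002 F [-0.6  1.2 -2.5]
[262.2, 251.1] [248, 237, 29, 28] [ 0.437  -0.1939  0.119 ]
```

```bash
python3 -m pendant '0 0.003 0.025 0.01 0.3 0.3 0.2;0 0.003 0.03 0.03 0.3 0.2 0.2;0 0.003 0.02 0.03 0 0 0;0 0.001 0.008 0.025 0 0 0;0 0 0 0.02 0 0 0;0 0 0 0 0 0 0;0 0 0 0 0 0 0'
python3 -c "
from h import *
togo([.438,-.195,.15])"
```

```text
t: 30.03
tool_pos: [0.4391, -0.1844, 0.1628]
tool_rot: [-3.101, 0.431, 0.014]
ft_force: [-0.3, 0.0, -1.6]
gripper_width: 1.0
t 30.03 pos [ 0.4391 -0.1844  0.1628] togo tool mm [ 1.9 10.6 12.7] rot deg [-0.52  0.6   0.67] w 1.0 F [-0.3  0.  -1.6]
```

```bash
python3 -m pendant '0 0.0018 0.010 0 -0.5 0.6 0.6;0 0 0 0.003 0 0 0;0 0 0 0 0 0 0;0 0 0 0 0 0 0'
python3 -c "
from h import *
togo([.438,-.195,.108])"
python3 -m pendant '90 0 0.001 0.005 0 0 0;90 0 0 0.01 0 0 0;90 0 0 0.01 0 0 0;90 0 0 0.01 0 0 0;90 0 0 0.008 0 0 0;90 0 0 0 0 0 0;90 0 0 0 0 0 0'
python3 -c "
from h import *
togo([.438,-.195,.108])"
```

```text
t: 30.37
tool_pos: [0.4406, -0.1932, 0.1624]
tool_rot: [3.109, -0.442, 0.008]
ft_force: [-1.0, 0.2, -1.8]
gripper_width: 0.999
t 30.37 pos [ 0.4406 -0.1932  0.1624] togo tool mm [-2.3  2.4 54.3] rot deg [ 0.04 -0.31  0.3 ] w 0.999 F [-1.   0.2 -1.8]
t: 30.95
tool_pos: [0.4417, -0.1944, 0.1169]
tool_rot: [3.108, -0.441, 0.014]
ft_force: [0.2, -0.3, -1.6]
gripper_width: 0.651
t 30.95 pos [ 0.4417 -0.1944  0.1169] togo tool mm [-3.5  1.6  8.8] rot deg [ 0.07 -0.54  0.34] w 0.651 F [ 0.2 -0.3 -1.6]
```

```bash
python3 -m pendant '90 -0.0035 0.0015 0.003 0.1 -0.5 0.3;90 0 0 0.005 0 0 0;90 0 0 0 0 0 0;90 0 0 0 0 0 0;255 0 0 0 0 0 0;255 0 0 0 0 0 0;255 0 0 0 0 0 0;255 0 0 0 0 0 0;255 0 0 0 0 0 0'
python3 -c "
from h import *
togo([.438,-.195,.108])"
python3 -m pendant '255 0 0 -0.01 0 0 0;255 0 0 -0.02 0 0 0;255 0 0 -0.025 0 0 0;255 0 0 -0.025 0 0 0;255 0 0 -0.03 0 0 0;255 0 0 -0.03 0 0 0;255 0 0 -0.03 0 0 0;255 0 0 -0.03 0 0 0;255 0 0 -0.03 0 0 0;255 0 0 0 0 0 0;255 0 0 0 0 0 0'
python3 -c "
from h import *
togo([.538,.116,.345])"
```

```text
t: 31.7
tool_pos: [0.4381, -0.1954, 0.109]
tool_rot: [3.109, -0.451, 0.002]
ft_force: [-0.2, -0.1, -3.0]
gripper_width: 0.354
t 31.70 pos [ 0.4381 -0.1954  0.109 ] togo tool mm [-0.2 -0.4  1. ] rot deg [-0.01 -0.08 -0.01] w 0.354 F [-0.2 -0.1 -3. ]
t: 32.62
tool_pos: [0.4367, -0.1942, 0.3542]
tool_rot: [3.108, -0.45, 0.009]
ft_force: [-0.8, 1.1, -2.5]
gripper_width: 0.359
t 32.62 pos [ 0.4367 -0.1942  0.3542] togo tool mm [   9.1 -326.2    9.3] rot deg [-0.01 -0.34  0.03] w 0.359 F [-0.8  1.1 -2.5]
```

```bash
python3 -m pendant '255 0.0005 -0.025 -0.002 0 0 0;255 0.001 -0.035 -0.003 0 0.3 0;255 0.001 -0.035 -0.003 0 0.3 0;255 0.001 -0.035 -0.003 0 0.3 0;255 0.001 -0.035 -0.003 0 0.3 0;255 0.001 -0.03 -0.002 0 0.3 0;255 0 -0.01 0 0 0 0;255 0 0 0 0 0 0;255 0 0 0 0 0 0'
python3 - <<'E'
from h import *
togo([.538,.116,.335])
P=vision.camera_params("wrist");im=vision.grab_frame("wrist")
x=[.5476,.1953,np.radians(-6.7)]
g=[proj(P,[x[0]+.08*np.cos(x[2]+i*np.pi/2),x[1]+.08*np.sin(x[2]+i*np.pi/2),[.199,.199,.199,.1635][i]]) for i in range(4)];print(np.round(g))
s=im.copy()
for u in g: cv2.drawMarker(s,tuple(int(t) for t in u),(0,255,255),0,10)
cv2.imwrite("pics/w10.png",s)
E
```

```text
t: 33.37
tool_pos: [0.4987, 0.0078, 0.3512]
tool_rot: [3.103, -0.458, 0.008]
ft_force: [-0.5, 0.5, -2.7]
gripper_width: 0.356
t 33.37 pos [0.4987 0.0078 0.3512] togo tool mm [   6.3 -115.    15.8] rot deg [ 0.24 -0.34 -0.29] w 0.356 F [-0.5  0.5 -2.7]
[[ 335.  -47.]
 [ 226. -140.]
 [ 156.  -10.]
 [ 259.   72.]]
```

View pics/w10.png

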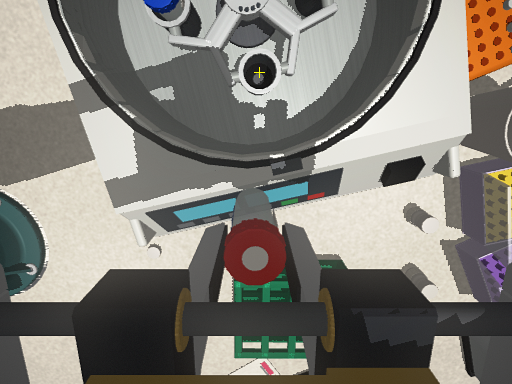

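The marker is centred in bucket 4's mouth at (259,72), so the rotor is unmoved and red_dot is held straight.

```bash
python3 -m pendant '255 0.001 -0.02 0 0.2 -0.3 -0.2;255 0.001 -0.03 0 0 0 0;255 0.001 -0.03 0 0 0.2 0;255 0.001 -0.02 0 0 0 0;255 0 0 0 0 0 0;255 0 0 0 0 0 0'
python3 -c "
from h import *
togo([.538,.116,.335])"
```

```text
t: 33.92
tool_pos: [0.5318, 0.0938, 0.3468]
tool_rot: [3.097, -0.482, -0.003]
ft_force: [-0.6, -0.9, -2.7]
gripper_width: 0.356
t 33.92 pos [0.5318 0.0938 0.3468] togo tool mm [ -0.9 -23.1  11.6] rot deg [ 0.42  0.07 -1.19] w 0.356 F [-0.6 -0.9 -2.7]
```

```bash
python3 -m pendant '255 -0.001 -0.022 0.005 0.4 0 -1.1;255 0 0 0.005 0 0 0;255 0 0 0 0 0 0;255 0 0 0 0 0 0'
python3 -c "
from h import *
togo([.538,.116,.335])"
```

```text
t: 34.25
tool_pos: [0.5372, 0.1079, 0.3357]
tool_rot: [3.103, -0.467, -0.003]
ft_force: [0.2, 0.4, -2.3]
gripper_width: 0.356
t 34.25 pos [0.5372 0.1079 0.3357] togo tool mm [-1.7 -8.   0.7] rot deg [ 0.23  0.08 -0.63] w 0.356 F [ 0.2  0.4 -2.3]
```

```bash
python3 -m pendant '255 -0.0017 -0.008 0 0.2 0.1 -0.6;255 0 0 0 0 0 0;255 0 0 0.008 0 0 0;255 0 0 0.01 0 0 0;255 0 0 0.01 0 0 0;255 0 0 0.01 0 0 0;255 0 0 0 0 0 0;255 0 0 0 0 0 0'
python3 -c "
from h import *
togo([.538,.116,.28])"
```

```text
t: 34.92
tool_pos: [0.5371, 0.1125, 0.294]
tool_rot: [3.106, -0.459, 0.001]
ft_force: [-0.9, 1.1, -2.5]
gripper_width: 0.356
t 34.92 pos [0.5371 0.1125 0.294 ] togo tool mm [-0.2 -3.7 14. ] rot deg [ 0.1  -0.06 -0.3 ] w 0.356 F [-0.9  1.1 -2.5]
```

```bash
python3 -m pendant '255 0 -0.0035 0 0.1 0 -0.3;255 0 0 0 0 0 0;255 0 0 0 0 0 0'
python3 -c "
from h import *
togo([.538,.116,.255])"
python3 -m pendant '255 0 0 0.005 0 0 0;255 0 0 0.005 0 0 0;255 0 0 0 0 0 0'
python3 -c "
from h import *
togo([.538,.116,.255])"
```

```text
t: 35.17
tool_pos: [0.538, 0.1162, 0.2934]
tool_rot: [3.109, -0.45, -0.0]
ft_force: [-0.8, -0.0, -2.9]
gripper_width: 0.354
t 35.17 pos [0.538  0.1162 0.2934] togo tool mm [ 0.1  0.2 38.4] rot deg [0.01 0.   0.04] w 0.354 F [-0.8 -0.  -2.9]
t: 35.42
tool_pos: [0.5387, 0.1165, 0.2839]
tool_rot: [-3.109, 0.449, -0.004]
ft_force: [-0.2, 1.2, -2.9]
gripper_width: 0.36
t 35.42 pos [0.5387 0.1165 0.2839] togo tool mm [-0.6  0.8 28.9] rot deg [-0.05 -0.15  0.07] w 0.36 F [-0.2  1.2 -2.9]
```

```bash
python3 -m pendant '255 -0.0005 0.0005 0.008 0 0 0;255 0 0 0.008 0 0 0;255 0 0 0.008 0 0 0;255 0 0 0.006 0 0 0;255 0 0 0 0 0 0'
python3 -c "
from h import *
togo([.538,.116,.255])"
python3 -m pendant '255 0 0 0.01 0 0 0;255 0 0 0.01 0 0 0;255 0 0 0.01 0 0 0;255 0 0 0.01 0 0 0;255 0 0 0.01 0 0 0;255 0 0 0.008 0 0 0;255 0 0 0.004 0 0 0;255 0 0 0 0 0 0;255 0 0 0 0 0 0'
python3 -c "
from h import *
togo([.538,.116,.187])"
```

```text
t: 35.83
tool_pos: [0.5378, 0.116, 0.2501]
tool_rot: [-3.109, 0.449, -0.003]
ft_force: [-0.1, -0.7, -3.1]
gripper_width: 0.355
t 35.83 pos [0.5378 0.116  0.2501] togo tool mm [ 0.2 -0.  -4.9] rot deg [-0.03 -0.1   0.06] w 0.355 F [-0.1 -0.7 -3.1]
t: 36.58
tool_pos: [0.54, 0.1165, 0.1866]
tool_rot: [-3.106, 0.449, -0.018]
ft_force: [-0.9, 0.3, -2.7]
gripper_width: 0.36
t 36.58 pos [0.54   0.1165 0.1866] togo tool mm [-1.8  1.1 -0.4] rot deg [-0.28 -0.61  0.06] w 0.36 F [-0.9  0.3 -2.7]
```

At the seat height. A short push, then release and raise to a viewpoint just south of the rotor.

```bash
python3 -m pendant '255 -0.0015 0.001 0.004 -0.2 -0.4 0'
python3 -m pendant '0 0 0 0 0 0 0;0 0 0 0 0 0 0;0 0 0 0 0 0 0;0 0 0 0 0 0 0;0 0 0 -0.005 0 0 0;0 0 0 -0.015 0 0 0;0 0 0 -0.03 0 0 0;0 0 0 -0.03 0 0 0;0 0 0 -0.03 0 0 0;0 0 0.01 -0.02 0 0 0;0 0 0 0 0 0 0;0 0 0 0 0 0 0'
python3 - <<'E'
from h import *
togo([.538,.116,.335])
P=vision.camera_params("wrist");im=vision.grab_frame("wrist");s=im.copy()
x=[.5476,.1953,np.radians(-6.7)]
for i in range(4):
    u=proj(P,[x[0]+.08*np.cos(x[2]+i*np.pi/2),x[1]+.08*np.sin(x[2]+i*np.pi/2),.199]);cv2.drawMarker(s,tuple(int(t) for t in u),(0,255,255),0,10)
cv2.imwrite("pics/w11.png",s)
for k,m in masks(im).items():
    m=cv2.morphologyEx(m.astype(np.uint8),cv2.MORPH_CLOSE,np.ones((15,15)))
    for c,st in blobs(m,300): print(k,c,st[:4],plane(P,(st[0]+st[2]/2,st[1]+st[3]/2),.197).round(4),"dia mm",round(max(st[2:4])*(P["world_from_camera"][2][3]-.197)/P["fx"]*1000,1))
for n in("scene","side"): cv2.imwrite(f"pics/{n}11.png",vision.grab_frame(n))
a=cv2.imread("pics/scene11.png")[120:230,270:420];b=cv2.imread("pics/side11.png")[60:375,170:400]
cv2.imwrite("pics/m11.png",np.vstack([cv2.resize(a,(460,337)),cv2.resize(b,(460,630))])[:600*2] if 0 else np.hstack([cv2.resize(a,(380,279)),cv2.copyMakeBorder(cv2.resize(b,(380,520)),0,0,0,0,0)[:279]]) if 0 else np.hstack([cv2.copyMakeBorder(cv2.resize(a,(400,293)),0,232,0,0,cv2.BORDER_CONSTANT),cv2.resize(b,(383,525))]))
E
```

```text
t: 36.67
tool_pos: [0.5398, 0.1162, 0.1853]
tool_rot: [-3.107, 0.449, -0.014]
ft_force: [-1.3, 0.7, 19.1]
gripper_width: 0.357
t: 37.67
tool_pos: [0.5334, 0.1062, 0.3129]
tool_rot: [3.107, -0.448, -0.011]
ft_force: [-0.0, -0.1, -3.1]
gripper_width: 1.0
t 37.67 pos [0.5334 0.1062 0.3129] togo tool mm [  1.5 -10.6 -22.1] rot deg [0.17 0.38 0.08] w 1.0 F [-0.  -0.1 -3.1]
blue [334.0, 77.9] [313, 56, 43, 44] [0.6266 0.1855 0.197 ] dia mm 39.4
blue [152.3, 107.6] [132, 87, 42, 42] [0.471 0.206 0.197] dia mm 37.6
red [224.2, 5.7] [205, 0, 40, 16] [0.5544 0.2617 0.197 ] dia mm 35.8
red [255.9, 180.0] [238, 162, 37, 37] [0.5389 0.1192 0.197 ] dia mm 33.1
```

View pics/w11.png

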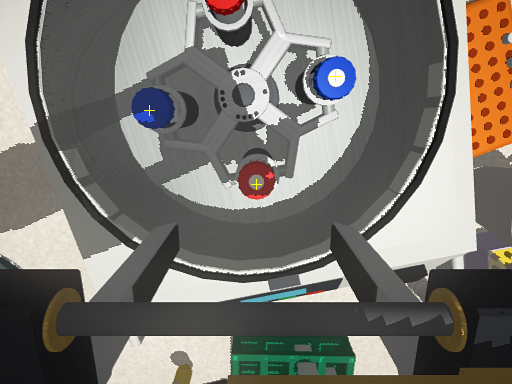

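View pics/m11.png

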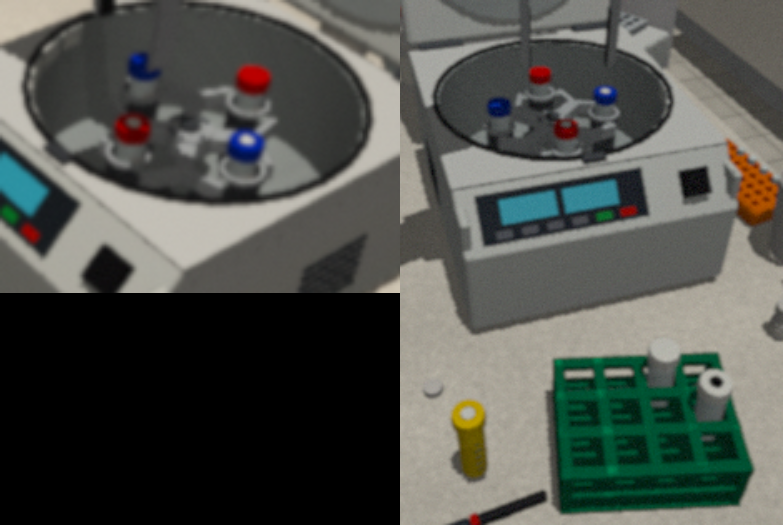

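All four caps sit in the rotor as planned, and the white tubes and rack are untouched. As a last numeric check, I triangulate each cap's height across the scene and side views (expected centre z ≈ 0.19–0.195).

```bash
python3 - <<'E'
from h import *
r={}
for n in("scene","side"):
    im=cv2.imread(f"pics/{n}11.png");P=vision.camera_params(n);M=np.array(P["world_from_camera"])
    for k,m in masks(im).items():
        for c,st in blobs(m,25):
            if plane(P,c,.19)[1]<.06: continue
            d=M[:3,:3]@[(c[0]-P["cx"])/P["fx"],-(c[1]-P["cy"])/P["fy"],-1];r.setdefault((n,k),[]).append((c,M[:3,3],d))
for k in("blue","red"):
    for c1,o1,d1 in r[("scene",k)]:
        for c2,o2,d2 in r[("side",k)]:
            t=np.linalg.lstsq(np.c_[d1,-d2],o2-o1,rcond=None)[0];a=o1+t[0]*d1;b=o2+t[1]*d2
            if np.linalg.norm(a-b)<.015:print(k,c1,c2,((a+b)/2).round(3),"gap mm",round(np.linalg.norm(a-b)*1000,1))
E
```

```text
blue [322.5, 144.8] [228.9, 123.9] [0.467 0.203 0.193] gap mm 0.0
blue [361.6, 174.6] [292.8, 117.4] [0.626 0.185 0.191] gap mm 2.5
red [364.5, 149.2] [254.1, 104.0] [0.557 0.276 0.195] gap mm 1.7
red [315.6, 168.8] [270.8, 139.0] [0.536 0.107 0.194] gap mm 1.7
```

```bash
python3 -c "
from plant import ctrl
print(ctrl.job_done(), ctrl.sense()['t'])"
```

```text
the job is handed in; nothing more can be done
the job is handed in; nothing more can be done
```

The centrifuge is loaded for a balanced run, and I handed the job in at about 38 s on the robot's clock. The hand-in gave no verdict.

| Bucket | Tube | Straight across |
|---|---|---|
| 1 | blue_dot | 3 |
| 2 | red_plain | 4 |
| 3 | blue_plain | 1 |
| 4 | red_dot | 2 |

**Last checks:**
- **Height:** all four caps triangulated to z = 0.191–0.195 m, which matches seated tubes.
- **Pushed home:** both red tubes met firm resistance at the seat (readings of 18 and 19 N). For blue_dot the wrist force rose by about 4.5 N on touchdown.
- **Rotor and rack:** the rotor had not turned, and the two white tubes, the rack and the yellow look-alike looked undisturbed.
- **Robot:** the gripper was open and clear of everything.

**Checks that disagreed or were weaker:**
- **blue_plain (bucket 3):** its wrist force did not rise at the seat. I took it as home because it stopped at the right height against a further 4 mm of commanded travel. Its cap sits about 3 mm towards the hub, roughly the play in the bucket.
- **red_dot (bucket 4):** the scene and side views put its cap about 9 mm to the -y side of where it should be, while the wrist view put it within about 3 mm. I trusted the wrist view, since the others saw only part of the cap.

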